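# Complete the brake kit: tip the second pad over onto the tray and bed it

## Robot

A 6-joint arm with a two-finger parallel gripper is mounted at the origin on the work surface. World frame = base frame: x ahead of the robot, y to its left, z up, the work surface at z = 0. Lengths are in mm, angles in rad, forces in N, time in s.
With the tool pointing down it reaches from about 400 to 925 mm from the base axis. Payload 3.4 kg.
Tool frame: the origin (TCP) lies at the very end of the fingers, on their centre line; the grasp point (between the pads) lies 19 mm behind it; z points along the fingers, y is the line along which they close (so a half turn about z gives the same grasp; the last joint's range is limited). The gripper opens to 85 mm and grips with 20 to 120 N. Pads are 22 mm wide; open, the fingers measure 114 mm over their backs; the gripper's body (76 mm by 85 mm) begins 54 mm behind the grasp point. The pads swing forward as they close: fully open they stand 13 mm farther back than shut.
Start: joints at [-1.236, 0.307, 1.506, -0, 1.328, -0.073], TCP at [228.545, -527.635, 231.305] pointing down, gripper open.
Joint ranges: [-3.12, 3.12], [-1.05, 2.28], [0.14, 2.33], [-1.42, 4.57], [0.1, 2.73], [-2.68, 2.68]. Speed limits (rad/s): [2.57, 2.57, 3.14, 3.14, 3.14, 3.14].

## Interface

Orientations are given as a unit quaternion [w, x, y, z].
In Python, from workcell import status, viewer, hand_in gives the robot as it stands.
- The arm moves only by the tool step_arm, never from a script. Its argument "rows" is one flat list of numbers, 7 for each row, row after row: the turn, a rotation vector about the world's x, y, z in degrees, then the shift along the world's x, y, z in m, then the closure, from 0 (fully open) to 1 (shut). A call has 1 to 8 rows; each row shifts and turns the commanded pose from where the row before left it; what a row does not reach is not made up. A row lasts 1/12 s, in which the tool goes at most 41.7 mm and 7.16 degrees, less where a joint would pass 70% of its speed; a pose out of reach is approached as far as the arm can. A call is refused whole if a number of a shift passes 0.0417 or a number of a turn 7.16, either way. A call with a gripper value outside its range is refused whole. The fingers move at their own pace and stop on an object; "newtons" is the grip in N (left out, the last holds). Time passes only in rows, so rows that do not move let the fingers close. It gives the time, the measured TCP pose, the force, the opening and the grip force at its end, in the units of the state.
- status.sense(): the state, without advancing time (a new reading comes with each control period).
- viewer.get_image(name): name is "side" or "top"; returns a dict with "img" (480x640x3 uint8, blue, green, red), "depth" (480x640 float32, mm along the optical axis (not along the pixel's ray), 0 where there is no reading), "fovy" (degrees; the focal length in pixels is half the picture's height over the tangent of half this angle, whatever the lens; pixels are square), "cx", "cy" (the principal point, pixels), "pose" (4x4, takes a point from camera to world coordinates). Camera axes: x right, y up, looking along -z (the intrinsics and any distortion apply to the point x, -y, -z); pixel columns grow to the right and rows downward; lengths in mm; the calibration is good to about 2 mm. A picture is of the moment at which its call begins.
- hand_in(): hands the job in; it is judged then, once.
The state is a dict: "t": time; "joints": joint angles; "qvel": joint speeds; "tau": joint torques, N m; "tool_pos": TCP position; "orientation": TCP orientation; "force": force on the tool from outside, world axes, zero at the start; "ft_torque": the same for the moment, N m; "width": opening from 0.0 (shut) to 1.0 (fully open); "grasp_force": force on a finger pad.
Only numpy, scipy, OpenCV 4.12 (cv2) and the standard library are available. Lean on these libraries where they do the work, as an engineer would, in place of code of your own. Each camera call takes 0.05 s, during which the arm holds its last target. There are 200 camera calls.

## Task

Finish this brake kit. The loose brake pad lies friction lining down in front of the kit tray: push it square up against the near side of the tray, at the plain middle part, and tip it up on edge and over onto the tray so that its lining faces up, then bed it flat in the empty pad recess. Also lay the square steel retaining bar in its slot in the tray, and leave the first pad and everything else on the bench where it is.

Things in the scene. Friction and masses are not known exactly. Their poses are not given: they have to be found in the camera images.
- pad_center (a point): loose brake pad 110 x 62 x 20 mm, about 0.4 kg: gold-coloured steel back plate 110 x 62 x 6, dark friction lining 96 x 46 x 14 centred on it (plate overhangs it 7 mm at the ends, 8 at the sides). Point: its centre, half-way through (10 mm up at the start); x along the 110 mm, at first roughly away from the robot; z from lining to steel back: up at first, down when turned. Either end may lead
- tray: kit tray, firm dark foam block 28 mm high, fixed. Origin at bench level, middle of its upright near side (facing the robot); x away from the robot square to that side, y left along it, z up. The plain middle part spans y -110 to 110, x 0 to 165 mm, flat on top for x 0 to 100. On each side, flush, a 95 mm wide insert with a pad recess: one empty, one with the first pad (left or right varies)
- recess (a point): the empty pad recess (blue floor): 118 mm along x by 70 mm along y, 8 mm deep. Point: middle of its floor, 20 mm above the bench; axes parallel to the tray's. It lies 70 mm in from the tray's near side, 157.5 mm left or right of the tray's middle. A bedded pad's centre is 10 mm above this point
- slot (a point): the slot for the retaining bar, behind the plain part: 122 mm along y by 18 mm along x, 8 mm deep, with a finger notch of the same depth across its middle (56 mm along x by 34 mm along y). Point at the middle of its floor, 20 mm above the bench and 128 mm in from the tray's near side; axes parallel to the tray's
- bar_center (a point): the retaining bar, bright steel, 110 x 12 x 12 mm, 0.11 kg, lying loose on the bench to the left or right. Point at its centre, 6 mm above its underside; x along its length. Either end and any side may go any way round. Bedded, its centre is 6 mm above the slot's floor
- mate_center (a point): the first brake pad of the kit, same as the loose one, already bedded lining up in the other recess; point at its centre. Must stay there
- tape_roll: cream roll of packing tape lying flat, 92 mm across, 36 mm high; origin at the centre of its underside. Leave alone
- grease_tin: grease tin, 64 mm across, 75 mm high; origin at the centre of its underside. Leave alone
- carton: small taped cardboard carton 100 x 75 x 55 mm; origin at the centre of its underside. Leave alone
- marker: blue marker pen 132 mm long, 17 mm thick, lying along its x; origin under its middle. Leave alone
- scanner: black and yellow hand-held barcode scanner about 180 x 60 x 38 mm lying on its side; origin under its middle. Leave alone
Mind the look-alikes: they are no part of the job. There is more than one size of the part that bears bar_center; the job needs the smaller.

How it is judged:
By the outcome, as a careful person would: the job done as asked, in the order asked, and still so for the second after the job is handed in, with the robot touching nothing.
It also fails if it takes over 72 s, if anything falls off the work surface, if the arm or the gripper's body presses on something with over 40 N, if the wrist force passes 120 N, or if a joint passes its speed limit or range.

## Working session

There is one attempt and no reset: what is moved stays moved. The work goes in short steps, Python scripts to look and compute and a tool call to move; the robot and the scene stay as the last step left them, time stands still between calls to the robot, and variables do not carry over. Pictures are saved under pics/ and viewed, at most 10 in all, crops included, and the job is handed in when it is done.

Besides the shell and the picture viewer there is one more tool, called after "Request:" as a command line: name --argument value ..., lists and objects as JSON in quotes. step_arm: Moves the arm, as the interface text tells. Its arguments: {"type":"object","properties":{"rows":{"type":"array","items":{"type":"number"}},"newtons":{"type":"number"}},"required":["rows"]}

```bash
ls; mkdir -p pics
cat > h.py <<'E'
import numpy as np, cv2
from workcell import status, viewer, hand_in
def cam(n):
    d=viewer.get_image(n); return d
def cloud(d):
    h,w=d["depth"].shape; f=h/2/np.tan(np.radians(d["fovy"])/2)
    v,u=np.mgrid[:h,:w]; z=d["depth"]
    p=np.stack([(u-d["cx"])/f*z,-(v-d["cy"])/f*z,-z],-1)
    T=np.array(d["pose"]); return p@T[:3,:3].T+T[:3,3]
def ray(d,u,v,zp):
    f=d["depth"].shape[0]/2/np.tan(np.radians(d["fovy"])/2)
    T=np.array(d["pose"]); r=T[:3,:3]@np.array([(u-d["cx"])/f,-(v-d["cy"])/f,-1]); o=T[:3,3]
    return o+r*(zp-o[2])/r[2]
E
python3 - <<'E'
from h import *
for n in("top","side"):
    d=cam(n); cv2.imwrite(f"pics/{n}0.png",d["img"]); print(n,[k for k in d],d["fovy"],d["cx"],d["cy"],np.round(d["pose"],3).tolist()); np.save(n+"0.npy",d,allow_pickle=True)
print(status.sense())
E
```

```text
pics
top ['img', 'depth', 'fovy', 'cx', 'cy', 'pose'] 44.56157746138973 316.99500504562167 234.1587008797687 [[0.011, 0.993, -0.12, 366.308], [-1.0, 0.009, -0.018, 26.717], [-0.017, 0.12, 0.993, 1340.758], [0.0, 0.0, 0.0, 1.0]]
side ['img', 'depth', 'fovy', 'cx', 'cy', 'pose'] 46.875658600254845 320.37519537328063 243.9359639921299 [[-0.762, 0.403, -0.508, -113.721], [-0.648, -0.482, 0.59, 781.674], [-0.007, 0.778, 0.628, 860.675], [0.0, 0.0, 0.0, 1.0]]
{'t': 0.1, 'joints': array([-1.23548084e+00,  3.07475639e-01,  1.50755960e+00, -1.32304687e-05,
        1.32838536e+00, -7.34990594e-02]), 'qvel': array([ 0.00092843, -0.00287841, -0.00198693,  0.00024936,  0.00021718,
        0.00154388]), 'tau': array([-6.19297025e-04, -4.58531320e+01, -2.52608192e+01, -1.60802911e-04,
        5.58000800e-03, -1.18590569e-05]), 'tool_pos': array([ 228.3403112 , -527.02932923,  230.47970819]), 'orientation': array([-9.05313775e-04,  9.79180739e-01,  2.02988286e-01, -1.25670441e-04]), 'force': array([ 0.99115367, -0.11143778,  0.05008162]), 'ft_torque': array([-0.00724106, -0.04222247, -0.08082611]), 'grasp_force': 0.0, 'width': 1.00012231106164}
```

View pics/top0.png

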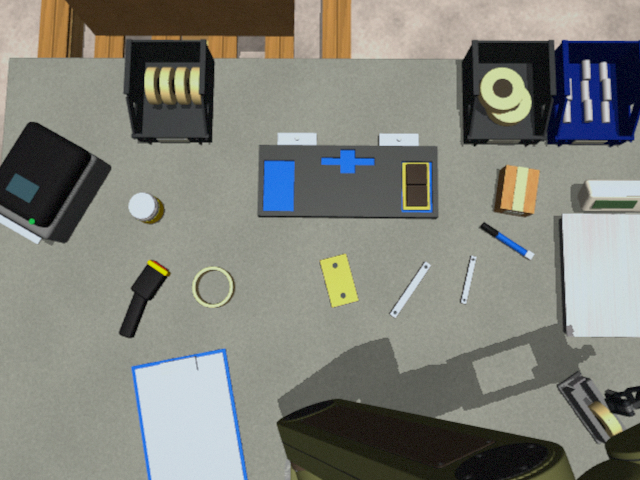

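View pics/side0.png

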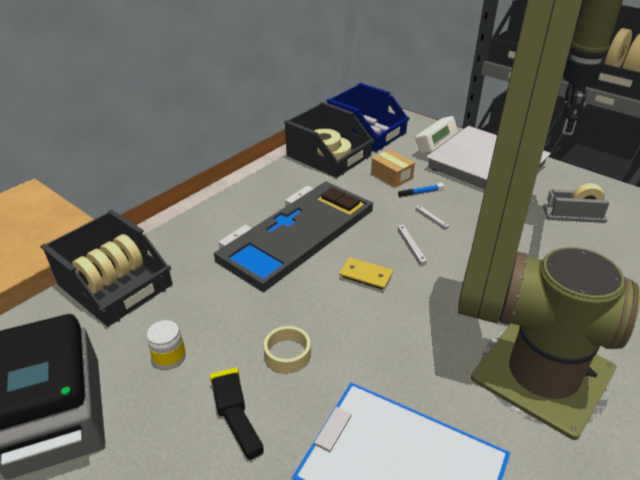

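The top view shows the loose pad at (339,280) and the empty blue recess at (279,186). The first pad is bedded at (416,186) and the slot is at (347,161).

Look-alikes:
- **Bars:** the long bar at (410,290) and the short bar at (468,280). The job needs the short one.
- **Pads:** the loose pad at (339,280) and the bedded mate at (416,186). The job needs the loose one.

```bash
cat >> h.py <<'E'
def blob(d,m,near,zp):
    n,l,s,c=cv2.connectedComponentsWithStats(m.astype(np.uint8))
    ok=[i for i in range(1,n) if s[i,4]>30]
    i=min(ok,key=lambda i:np.hypot(*(c[i]-near)))
    cn=max(cv2.findContours((l==i).astype(np.uint8),cv2.RETR_EXTERNAL,cv2.CHAIN_APPROX_NONE)[0],key=len)[:,0]
    w=np.array([ray(d,u,v,zp)[:2] for u,v in cn]).astype(np.float32)
    r=cv2.minAreaRect(w); return r,np.round(cv2.boxPoints(r),1),s[i]
E
python3 - <<'E'
from h import *
d=np.load("top0.npy",allow_pickle=True).item(); im=d["img"]; hsv=cv2.cvtColor(im,cv2.COLOR_BGR2HSV); P=cloud(d)
H,S,V=[hsv[...,i].astype(int) for i in range(3)]
gold=(H>20)&(H<35)&(S>90)&(V>120); blue=(H>100)&(H<118)&(S>150); br=(V>170)&(S<40); dark=(V<85)&(S<60)
for n,m,pt,z in(("pad",gold,(339,280),20),("recess",blue,(279,186),20),("slot",blue,(347,161),20),("long",br,(410,290),12),("short",br,(468,280),12),("tray",dark,(347,190),28),("mate",gold,(416,186),20+6)):
    r,b,s=blob(d,m,pt,z); print(n,np.round(r[0],1),np.round(r[1],1),round(r[2],2),b.tolist(),s)
for u,v in((339,280),(279,186),(347,205),(468,280),(410,290),(300,260)): print(u,v,np.round(P[v-1:v+2,u-1:u+2].reshape(-1,3).mean(0),1))
d2=np.load("side0.npy",allow_pickle=True).item(); P2=cloud(d2)
for u,v in((367,268),(256,261),(432,217),(411,244)): print('side',u,v,np.round(np.median(P2[v-1:v+2,u-1:u+2].reshape(-1,3),0),1))
hs=cv2.cvtColor(d2["img"],cv2.COLOR_BGR2HSV).astype(int);H,S,V=hs[...,0],hs[...,1],hs[...,2]
blue=(H>100)&(H<118)&(S>150); br=(V>150)&(S<40)
for n,m,pt,z in(("recess",blue,(256,261),20),("slot",blue,(283,220),20),("long",br,(411,244),12),("short",br,(432,217),12)):
    r,b,s=blob(d2,m,pt,z); print(n,np.round(r[0],1),np.round(r[1],1),round(r[2],2),b.tolist(),s)
cv2.imwrite("pics/crop.png",cv2.resize(im[120:330,240:500],None,fx=3,fy=2.85,interpolation=cv2.INTER_CUBIC)[:600,:800])
E
```

```text
pad [422.8   1. ] [109.8  62.5] 15.3 [[361.6000061035156, 16.600000381469727], [378.1000061035156, -43.599998474121094], [484.0, -14.600000381469727], [467.5, 45.599998474121094]] [ 320  254   38   54 1314]
recess [639.5 140.5] [ 70.1 117.6] 89.51 [[580.4000244140625, 106.0], [698.0, 105.0], [698.5999755859375, 175.0], [581.0, 176.0]] [ 263  160   32   51 1546]
slot [696.9 -17.9] [ 51.9 122.1] 0.39 [[670.5, 43.0], [671.4000244140625, -79.0999984741211], [723.2000122070312, -78.80000305175781], [722.4000244140625, 43.29999923706055]] [321 150  54  23 623]
long [ 404.3 -161. ] [ 15.9 145. ] 55.69 [[339.8999938964844, -126.69999694824219], [459.70001220703125, -208.39999389648438], [468.70001220703125, -195.3000030517578], [348.8999938964844, -113.5]] [390 262  41  56 429]
short [ 428.1 -292.1] [ 12.6 110.5] 76.45 [[373.0, -285.29998779296875], [480.3999938964844, -311.1000061035156], [483.29998779296875, -298.8999938964844], [375.8999938964844, -273.0]] [461 255  16  49 265]
tray [566.8 -17.7] [405.1   5.8] 89.81 [[563.2999877929688, -220.1999969482422], [569.0999755859375, -220.199996
[... 768 characters left out ...]
2, 102.19999694824219], [699.2999877929688, 168.5], [585.2999877929688, 168.5]] [230 244  53  34 905]
slot [700.4 -23. ] [ 51.1 110.7] 22.57 [[655.5999755859375, 18.299999237060547], [698.0999755859375, -84.0], [745.2000122070312, -64.4000015258789], [702.7999877929688, 37.900001525878906]] [268 209  33  23 246]
long [ 199.1 -358.3] [ 23.7 114.4] 16.82 [[171.1999969482422, -306.8999938964844], [204.3000030517578, -416.5], [227.0, -409.6000061035156], [193.89999389648438, -300.0]] [518 224  15  29 270]
short [ 199.1 -358.3] [ 23.7 114.4] 16.82 [[171.1999969482422, -306.8999938964844], [204.3000030517578, -416.5], [227.0, -409.6000061035156], [193.89999389648438, -300.0]] [518 224  15  29 270]
```

View pics/crop.png

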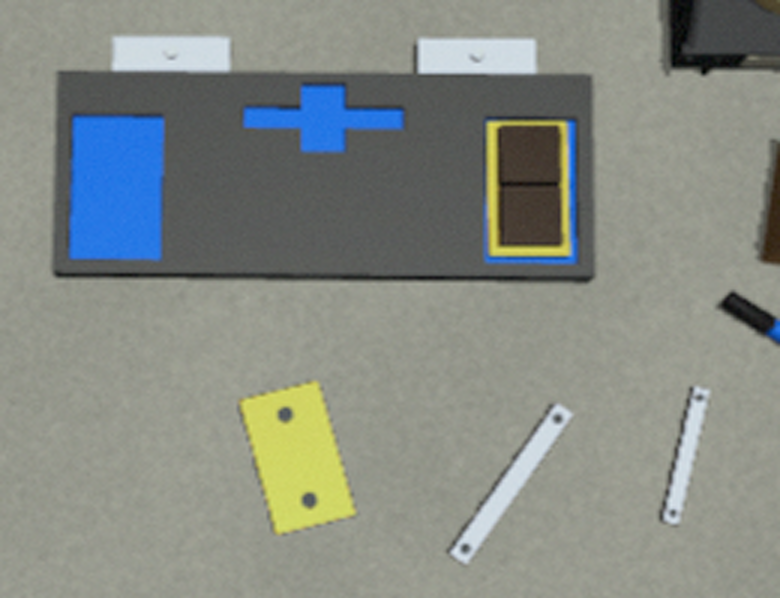

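The crop confirms the short bar (110 mm) at top-view pixel (468,280). The empty recess is on the left and the pad is steel-back up, yawed about 15°. Moving above the pad now.

Request:
step_arm --rows '[0,0,-1,0.025,0.032,0,0,0,0,-1,0.025,0.032,0,0,0,0,-1,0.025,0.032,0,0,0,0,-1,0.025,0.032,0,0,0,0,-1,0.025,0.032,0,0,0,0,-1,0.025,0.032,0,0,0,0,-1,0.025,0.032,0,0,0,0,-1,0.025,0.032,0,0]'

```text
t: 0.77
tool_pos: [429.1, -269.7, 231.0]
orientation: [-0.0, 0.991, 0.134, -0.0]
force: [0.4, -0.6, -0.2]
width: 1.003
grasp_force: 0.0
```

Request:
step_arm --rows '[0,0,0,0,0.039,0,0,0,0,0,0,0.039,0,0,0,0,0,0,0.039,0,0,0,0,0,0,0.039,0,0,0,0,0,0,0.039,0,0,0,0,0,0,0.039,0,0,0,0,0,0,0.038,0,0,0,0,0,0,0,-0.03,0]'

```text
t: 1.43
tool_pos: [431.9, 6.3, 205.2]
orientation: [-0.001, 0.991, 0.137, 0.005]
force: [1.3, -1.1, 0.2]
width: 1.003
grasp_force: 0.0
```

Request:
step_arm --rows '[0,0,0,0,0,-0.04,0,0,0,0,0,0,-0.04,0,0,0,0,0,0,-0.04,0,0,0,0,0,0,0,0,0,0,0,0,0,0,0]'

```text
t: 1.85
tool_pos: [426.2, 0.6, 79.8]
orientation: [-0.001, 0.991, 0.134, -0.003]
force: [0.6, 0.4, -0.1]
width: 0.998
grasp_force: 0.0
```

Request:
step_arm --rows '[0,0,0,0,0,-0.035,0,0,0,0,0,0,-0.03,0,0,0,0,0,0,-0.012,0,0,0,0,0,0,0,0.4,0,0,0,0,0,0,0.4,0,0,0,0,0,0,0.4,0,0,0,0,0,0,0.4,0,0,0,0,0,0,0.4]' --newtons 30

```text
t: 2.52
tool_pos: [430.4, 0.1, 6.3]
orientation: [0.001, 0.991, 0.134, 0.002]
force: [-0.8, -0.3, 9.0]
width: 0.707
grasp_force: 34.7
```

Request:
step_arm --rows '[0,0,-1.9,0.008,0,0,0.4,0,0,-1.9,0.008,0,0,0.4,0,0,-1.9,0.008,0,0,0.4,0,0,-1.9,0.008,0,0,0.4,0,0,-1.9,0.008,0,0,0.4,0,0,-1.9,0.008,0,0,0.4,0,0,-1.9,0.008,0,0,0.4,0,0,-2,0.01,0,0,0.4]'

```text
t: 3.18
tool_pos: [484.0, 1.1, 6.0]
orientation: [-0.0, 1.0, 0.001, -0.009]
force: [-17.8, 0.9, 25.5]
width: 0.715
grasp_force: 36.4
```

Run:
```python
from h import *
s=status.sense(); print(s["joints"],s["tool_pos"])
d=cam("top"); hsv=cv2.cvtColor(d["img"],cv2.COLOR_BGR2HSV).astype(int);H,S,V=hsv[...,0],hsv[...,1],hsv[...,2]
gold=(H>20)&(H<35)&(S>90)&(V>120); gold[:225]=0
v,u=np.nonzero(gold&(np.abs(np.arange(640)-340)<60)); w=np.array([ray(d,a,b,20)[:2] for a,b in zip(u,v)])
print(len(w),w.min(0),w.max(0)); cv2.imwrite("pics/p1.png",cv2.resize(d["img"][120:330,240:440],None,fx=3,fy=2.8))
```

```text
[-8.46193784e-02  4.83357810e-01  1.95001078e+00 -9.20835637e-04
  7.25262496e-01  1.48540508e+00] [484.01501589   1.06889954   6.04210762]
3396 [   9.86289924 -133.51657047] [548.24725751 127.57154754]
```

View pics/p1.png

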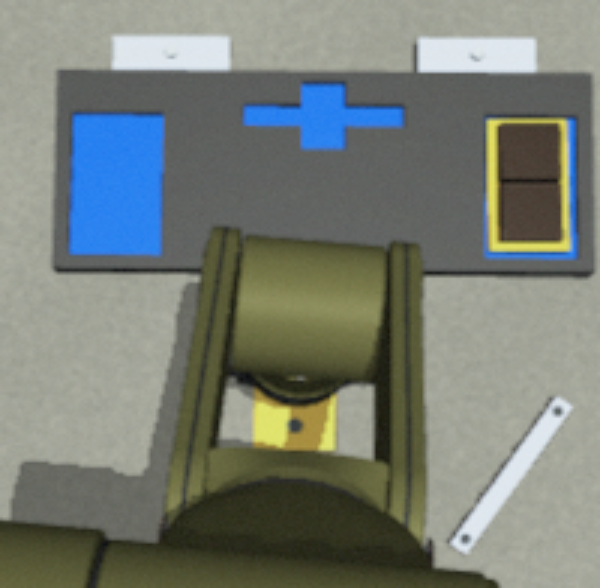

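The arm hides the pad in the top view, but the pad edge at (295,425) in the crop looks square. The 25 N of vertical force means the fingertips are rubbing the bench, so I'll ease up a little and push on until contact.

Request:
step_arm --rows '[0,0,0,0,0,0.003,0.4,0,0,0,0.006,0,0,0.4,0,0,0,0.006,0,0,0.4,0,0,0,0.005,0,0,0.4,0,0,0,0,0,0,0.4]'

```text
t: 3.65
tool_pos: [514.5, 0.1, 7.4]
orientation: [0.0, 1.0, 0.001, 0.002]
force: [1.1, 0.4, -4.2]
width: 0.713
grasp_force: 34.3
```

Run:
```python
from h import *
s=status.sense(); print(s["force"],s["tool_pos"])
d=cam("side"); P=cloud(d); hsv=cv2.cvtColor(d["img"],cv2.COLOR_BGR2HSV).astype(int);H,S,V=hsv[...,0],hsv[...,1],hsv[...,2]
gold=(H>18)&(H<35)&(S>120)&(V>70)&(P[...,2]>8)&(P[...,2]<32)&(P[...,0]>400)&(P[...,0]<580)&(np.abs(P[...,1])<60)
w=P[gold&(P[...,2]>17)]; print(len(w),np.percentile(w,[1,50,99],axis=0).round(1))
# far edge of top face
for y in range(-25,35,8):
    q=w[np.abs(w[:,1]-y)<4]; print(y,len(q),q[:,0].max().round(1) if len(q) else 0,q[:,0].min().round(1) if len(q) else 0)
cv2.imwrite("pics/p2.png",cv2.resize(d["img"][170:330,240:450],None,fx=3,fy=3))
```

```text
[ 1.05436098  0.36241129 -4.19382946] [5.14487944e+02 1.34950276e-01 7.37354190e+00]
587 [[451.6 -28.8  18. ]
 [490.    0.6  21.4]
 [556.5  33.1  25.8]]
-25 61 539.8 451.4
-17 85 558.6 450.9
-9 89 553.6 451.5
-1 71 543.5 451.7
7 66 526.7 452.4
15 64 517.1 450.9
23 60 561.1 451.9
31 85 560.4 451.4
```

View pics/p2.png

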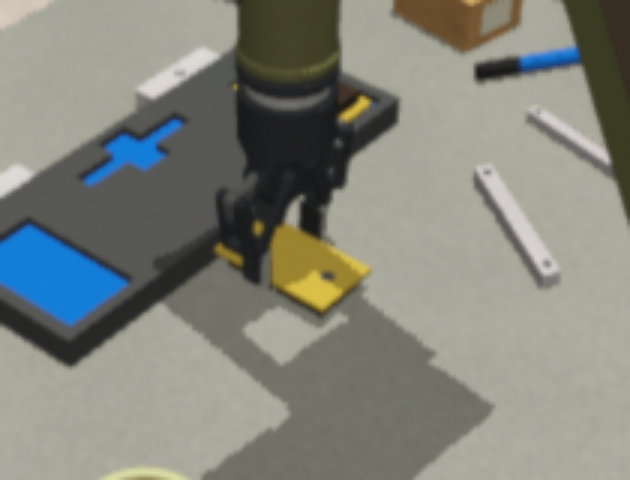

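The side view shows the pad held square, with its near edge at x≈451 and its far end about 8 mm short of the tray. I'll push the rest of the way.

Request:
step_arm --rows '[0,0,0,0.003,0,-0.001,0.4,0,0,0,0.003,0,-0.001,0.4,0,0,0,0.002,0,0,0.4,0,0,0,0.002,0,0,0.4,0,0,0,0.001,0,0,0.4,0,0,0,0,0,0,0.4]'

```text
t: 4.2
tool_pos: [515.7, 0.6, 6.1]
orientation: [-0.0, 1.0, 0.001, -0.006]
force: [-13.7, -1.1, 20.0]
width: 0.711
grasp_force: 36.6
```

Request:
step_arm --rows '[0,0,0,0.002,0,0.001,0.4,0,0,0,0.002,0,0,0.4,0,0,0,0,0,0,0.4,0,0,0,0,0,0,0.4]'

```text
t: 4.53
tool_pos: [519.8, 0.6, 6.2]
orientation: [-0.0, 1.0, 0.001, -0.006]
force: [-12.4, -0.7, 12.2]
width: 0.713
grasp_force: 35.9
```

```bash
cat > near.py <<'E'
from h import *
s=status.sense(); print(s["force"],s["tool_pos"],s["joints"].round(3))
d=cam("side"); P=cloud(d); hsv=cv2.cvtColor(d["img"],cv2.COLOR_BGR2HSV).astype(int);H,S,V=hsv[...,0],hsv[...,1],hsv[...,2]
gold=(H>18)&(H<35)&(S>120)&(V>70)&(P[...,2]>8)&(P[...,2]<32)&(P[...,0]>400)&(P[...,0]<580)&(np.abs(P[...,1])<60)
w=P[gold&(P[...,2]>17)]
for y in range(-25,35,8):
    q=w[np.abs(w[:,1]-y)<4]; print(y,len(q),q[:,0].min().round(1) if len(q) else 0)
E
python3 near.py
```

```text
[-12.392396    -0.67152119  12.24994264] [519.78082912   0.59257677   6.16931248] [-8.000e-02  5.120e-01  1.875e+00 -1.000e-03  7.660e-01  1.489e+00]
-25 64 457.7
-17 75 456.2
-9 84 455.9
-1 73 456.6
7 69 456.9
15 61 457.0
23 56 458.1
31 84 455.6
```

Request:
step_arm --rows '[0,0,0,0.002,0,0.0015,0.4,0,0,0,0.002,0,0,0.4,0,0,0,0.001,0,0,0.4,0,0,0,0,0,0,0.4]'

```text
t: 4.92
tool_pos: [519.7, 0.6, 6.2]
orientation: [-0.0, 1.0, 0.002, -0.011]
force: [-16.6, -2.2, 8.5]
width: 0.71
grasp_force: 35.5
```

```bash
python3 near.py
```

```text
[-16.59094942  -2.15855447   8.51656182] [519.71775104   0.60295244   6.18990843] [-0.079  0.515  1.867 -0.002  0.781  1.49 ]
-25 70 458.2
-17 72 458.5
-9 93 455.4
-1 75 458.0
7 65 458.0
15 62 458.3
23 59 456.8
31 83 456.6
```

The pad is firmly against the tray: 16 N reaction, near edge square at x≈457. Next I'll release and regrip near its near end, with the tool tilted forward.

Request:
step_arm --rows '[0,0,0,-0.006,0,0,0,0,0,0,0,0,0,0,0,0,0,0,0,0.02,0,0,0,0,0,0,0.035,0,0,-5,0,-0.015,0,0.005,0,0,-5,0,-0.015,0,0,0,0,-6,0,-0.013,0,0,0,0,-6,0,0,0,0,0]'

```text
t: 5.63
tool_pos: [481.6, 0.2, 69.5]
orientation: [0.001, 0.981, 0.001, 0.194]
force: [-0.8, 3.3, -1.6]
width: 1.003
grasp_force: 0.0
```

Request:
step_arm --rows '[0,0,0,0,0,-0.025,0,0,0,0,0,0,0,0,0,0,0,0,0,0,0]'

```text
t: 5.88
tool_pos: [483.4, 0.3, 42.7]
orientation: [0.0, 0.982, 0.001, 0.191]
force: [-0.2, 0.9, 1.2]
width: 0.996
grasp_force: 0.0
```

```bash
python3 near.py | head -5
```

```text
[-0.24123027  0.85317032  1.23360433] [4.83410860e+02 2.71583934e-01 4.26864661e+01] [-0.122  0.348  2.251  0.277  0.168  1.183]
-25 48 457.6
-17 65 456.6
-9 68 455.3
-1 60 457.2
```

Request:
step_arm --rows '[0,2,0,0.003,0,-0.016,0,0,2,0,0.002,0,-0.014,0,0,0,0,0,0,0,0,0,0,0,0,0,0,0.4,0,0,0,0,0,0,0.4,0,0,0,0,0,0,0.4,0,0,0,0,0,0,0.4,0,0,0,0,0,0,0.4]' --newtons 40

```text
t: 6.6
tool_pos: [488.4, 0.4, 14.4]
orientation: [0.0, 0.987, 0.001, 0.158]
force: [-1.2, 1.4, 5.8]
width: 0.689
grasp_force: 41.9
```

```bash
python3 near.py
```

```text
[-1.17781727  1.35060434  5.80837622] [4.88370219e+02 4.47329913e-01 1.43513059e+01] [-0.112  0.416  2.214  0.176  0.199  1.289]
-25 45 460.2
-17 59 457.4
-9 59 457.9
-1 53 455.4
7 67 456.7
15 65 457.5
23 81 457.6
31 73 456.0
```

```bash
cat > tip.py <<'E'
import numpy as np, sys
# pad side outline, densely sampled
def seg(a,b): return np.linspace(a,b,120)
c=[(-55,10),(55,10),(55,4),(48,4),(48,-10),(-48,-10),(-48,4),(-55,4),(-55,10)]
O=np.vstack([seg(np.array(a,float),np.array(b,float)) for a,b in zip(c,c[1:])])
def centre(phi,zm):
    p=np.radians(phi); R=np.array([[np.cos(p),np.sin(p)],[-np.sin(p),np.cos(p)]])
    q=O@R.T; cz=zm-q[:,1].min(); cx=-q[q[:,1]+cz<28.5,0].max(); return np.array([cx,cz]),R
def tcp(phi,g,zm=1.0):
    c,R=centre(phi,zm); return c+R@g
if __name__=="__main__":
    # F = tray side in arm coordinates: pad centre now at F-55,z10
    F=568.; g=np.array([488.4,13.5])-np.array([F-55,10])
    prev=np.array([488.4,13.5])-[F,0]
    for phi in range(5,125,5):
        t=tcp(phi,g); d=(t-prev); prev=t; print(phi,(d/1000).round(4),(t+[F,0]).round(1))
E
python3 tip.py
```

```text
5 [-0.0003  0.0073] [488.1  20.8]
10 [0.0003 0.0061] [488.5  26.9]
15 [0.0009 0.0059] [489.4  32.8]
20 [0.0015 0.0057] [491.   38.5]
25 [0.0021 0.0054] [493.1  43.9]
30 [0.0027 0.0051] [495.8  49. ]
35 [0.0033 0.0047] [499.1  53.7]
40 [0.0038 0.0043] [502.8  58. ]
45 [0.0043 0.0039] [507.1  61.9]
50 [0.0047 0.0034] [511.9  65.3]
55 [0.0052 0.0029] [517.   68.2]
60 [0.0056 0.0024] [522.6  70.6]
65 [0.0059 0.0023] [528.5  72.9]
70 [0.0062 0.0027] [534.7  75.6]
75 [0.0065 0.0021] [541.1  77.8]
80 [0.0067 0.0015] [547.8  79.3]
85 [0.0068 0.0009] [554.6  80.3]
90 [0.0069 0.0003] [561.5  80.6]
95 [0.0046 0.0003] [566.1  80.9]
100 [ 0.0045 -0.0003] [570.6  80.5]
105 [ 0.0045 -0.0009] [575.1  79.6]
110 [ 0.0042 -0.0015] [579.3  78. ]
115 [ 0.0039 -0.0021] [583.2  75.9]
120 [ 0.0032 -0.0027] [586.5  73.2]
```

Request:
step_arm --rows '[0,5,0,-0.0003,0,0.0073,0.4,0,5,0,0.0003,0,0.0061,0.4,0,5,0,0.0009,0,0.0059,0.4,0,5,0,0.0015,0,0.0057,0.4,0,5,0,0.0021,0,0.0054,0.4,0,5,0,0.0027,0,0.0051,0.4,0,0,0,0,0,0,0.4,0,0,0,0,0,0,0.4]'

```text
t: 7.32
tool_pos: [495.2, 0.4, 47.8]
orientation: [-0.0, 0.995, 0.001, -0.104]
force: [1.1, 0.0, -3.5]
width: 0.685
grasp_force: 45.1
```

Run:
```python
from h import *
s=status.sense(); print(s["force"],s["tool_pos"],s["joints"].round(3),s["width"])
d=cam("side"); cv2.imwrite("pics/p3.png",cv2.resize(d["img"][140:330,240:450],None,fx=3,fy=3))
```

```text
[ 1.12296262  0.04877875 -3.45520555] [4.95173814e+02 3.76676380e-01 4.77621584e+01] [-0.073  0.507  1.741 -0.017  1.1    1.504] 0.6849959518941879
```

View pics/p3.png

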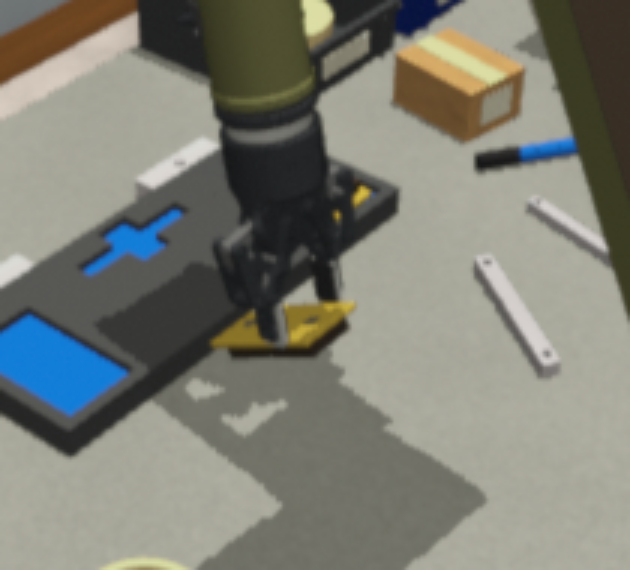

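The pad is held with its near end lifting, but its tilt is hard to judge by eye. I'll fit a plane to the depth.

```bash
cat > tilt.py <<'E'
from h import *
s=status.sense(); print(s["force"].round(1),s["tool_pos"].round(1),s["joints"].round(3),round(s["width"],3))
d=cam("side"); P=cloud(d); hsv=cv2.cvtColor(d["img"],cv2.COLOR_BGR2HSV).astype(int);H,S,V=hsv[...,0],hsv[...,1],hsv[...,2]
x0,x1=440,700
m=(H>15)&(H<35)&(S>110)&(V>50)&(P[...,2]>3)&(P[...,2]<140)&(P[...,0]>x0)&(P[...,0]<x1)&(np.abs(P[...,1])<50)
m=cv2.erode(m.astype(np.uint8),np.ones((2,2)))>0
w=P[m]; print(len(w),w.min(0).round(1),w.max(0).round(1))
rng=np.random.default_rng(0); best=0
for _ in range(300):
    a=w[rng.choice(len(w),3,False)]; n=np.cross(a[1]-a[0],a[2]-a[0]); L=np.linalg.norm(n)
    if L<200: continue
    n/=L; k=np.abs((w-a[0])@n)<2
    if k.sum()>best: best=k.sum(); K=k
q=w[K]; n=np.linalg.svd(q-q.mean(0),full_matrices=False)[2][2]; n*=np.sign(n@(np.array(d["pose"])[:3,3]-q.mean(0)))
print(best,"normal",n.round(3),"phi",np.degrees(np.arctan2(n[0],n[2])).round(1),q.mean(0).round(1),q.min(0).round(1),q.max(0).round(1))
E
python3 tilt.py
```

```text
[ 0.1 -0.1 -3.6] [4.944e+02 4.000e-01 4.760e+01] [-0.073  0.506  1.743 -0.017  1.098  1.504] 0.689
304 [467.1 -27.4   9.8] [563.4  44.   77.3]
214 normal [0.48  0.03  0.877] phi 28.7 [506.4   9.6  47.9] [467.1 -25.2  15.3] [560.3  35.8  69.4]
```

The tilt is 28.7°, as planned. Carrying on.

Request:
step_arm --rows '[0,5,0,0.0033,0,0.0047,0.4,0,5,0,0.0038,0,0.0043,0.4,0,5,0,0.0043,0,0.0039,0.4,0,5,0,0.0047,0,0.0034,0.4,0,5,0,0.0052,0,0.0029,0.4,0,5,0,0.0056,0,0.0024,0.4,0,0,0,0,0,0,0.4]'

```text
t: 8.0
tool_pos: [522.2, 0.5, 66.9]
orientation: [-0.001, 0.933, 0.001, -0.36]
force: [-0.1, 0.7, -3.3]
width: 0.685
grasp_force: 43.1
```

Request:
step_arm --rows '[0,5,0,0.0059,0,0.0023,0.4,0,5,0,0.0062,0,0.0027,0.4,0,5,0,0.0065,0,0.0021,0.4,0,5,0,0.0067,0,0.0015,0.4,0,0,0,0,0,0,0.4,0,0,0,0,0,0,0.4]'

```text
t: 8.5
tool_pos: [546.1, 0.3, 75.6]
orientation: [-0.001, 0.858, 0.001, -0.514]
force: [-0.4, 0.2, -5.6]
width: 0.682
grasp_force: 44.3
```

```bash
python3 tilt.py
python3 - <<'E'
from h import *
d=cam("side"); cv2.imwrite("pics/p4.png",cv2.resize(d["img"][130:330,230:450],None,fx=3,fy=3))
E
```

```text
[-0.4  0.2 -5.6] [5.461e+02 3.000e-01 7.560e+01] [-0.048  1.013  1.021 -0.052  2.187  1.516] 0.682
179 [538.1 -29.2   4.1] [554.5  34.7 113.5]
138 normal [-0.994 -0.025 -0.102] phi -95.8 [544.7  17.4  75. ] [539.8 -29.2   4.1] [552.6  34.7 112.3]
```

View pics/p4.png

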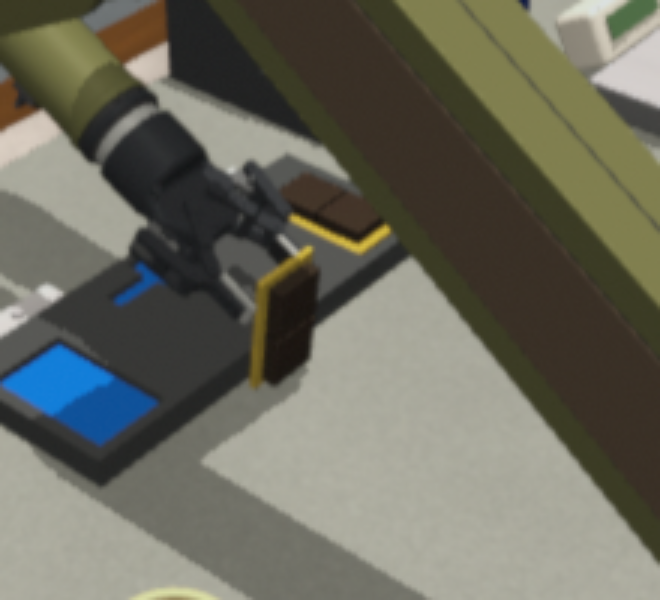

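The pad stands on edge, gripped near its top with the tray behind it. I'll continue past vertical.

Request:
step_arm --rows '[0,5,0,0.0068,0,0.0009,0.4,0,5,0,0.0069,0,0.0003,0.4,0,5,0,0.0046,0,0.0003,0.4,0,5,0,0.0045,0,-0.0003,0.4,0,0,0,0,0,0,0.4,0,0,0,0,0,0,0.4]'

```text
t: 9.1
tool_pos: [569.0, 0.3, 78.3]
orientation: [-0.001, 0.755, 0.001, -0.655]
force: [0.9, -0.4, -4.5]
width: 0.682
grasp_force: 44.0
```

```bash
python3 tilt.py
```

```text
[ 0.9 -0.4 -4.5] [5.69e+02 3.00e-01 7.83e+01] [-0.045  1.226  0.797 -0.079  2.546  1.497] 0.682
209 [554.7 -21.4   4.6] [577.7  34.3 116.1]
143 normal [-0.986  0.03   0.166] phi -80.5 [567.3  21.3  71.2] [555.8 -21.4   4.6] [575.9  34.2 114. ]
```

Request:
step_arm --rows '[0,5,0,0.0045,0,-0.001,0.4,0,1,0,0.001,0,-0.001,0.4,0,0,0,0,0,-0.001,0.4,0,0,0,0.001,0,-0.001,0.4,0,0,0,0,0,0,0.4,0,0,0,0,0,0,0.4]'

```text
t: 9.65
tool_pos: [576.5, 0.3, 76.9]
orientation: [-0.001, 0.72, 0.001, -0.693]
force: [-0.5, 0.7, -4.6]
width: 0.679
grasp_force: 45.0
```

```bash
python3 tilt.py
```

```text
[-0.5  0.7 -4.6] [5.765e+02 3.000e-01 7.690e+01] [-0.044  1.288  0.74  -0.093  2.645  1.485] 0.679
182 [ 5.54e+02 -1.00e-01  6.30e+00] [590.6  33.9 113.5]
127 normal [-0.958  0.026  0.284] phi -73.5 [572.6  25.4  67.9] [555.3   1.2   7.1] [586.8  33.9 111.5]
```

Request:
step_arm --rows '[0,0,0,0.002,0,-0.001,0.4,0,0,0,0.002,0,-0.001,0.4,0,0,0,0.002,0,-0.001,0.4,0,0,0,0,0,0,0.4,0,0,0,0,0,0,0.4]'

```text
t: 10.12
tool_pos: [582.3, 0.4, 72.6]
orientation: [-0.001, 0.719, 0.001, -0.695]
force: [-1.0, -0.4, -3.8]
width: 0.684
grasp_force: 46.9
```

Request:
step_arm --rows '[0,0,0,0.002,0,0.001,0.4,0,0,0,0.002,0,0.001,0.4,0,0,0,0,0,0,0.4,0,0,0,0,0,0,0.4]'

```text
t: 10.45
tool_pos: [586.3, 0.4, 74.7]
orientation: [-0.001, 0.719, 0.001, -0.695]
force: [-1.6, -0.6, -4.3]
width: 0.678
grasp_force: 47.5
```

```bash
python3 tilt.py
python3 - <<'E'
from h import *
d=cam("side"); cv2.imwrite("pics/p5.png",cv2.resize(d["img"][130:330,230:450],None,fx=3,fy=3))
E
```

```text
[-1.6 -0.6 -4.3] [5.863e+02 4.000e-01 7.470e+01] [-0.044  1.306  0.698 -0.097  2.672  1.481] 0.678
184 [550.3   2.3  11.8] [601.6  34.2 109. ]
123 normal [-0.893  0.083  0.442] phi -63.7 [579.8  25.6  64.8] [552.5   2.3  11.8] [600.7  33.  109. ]
```

View pics/p5.png

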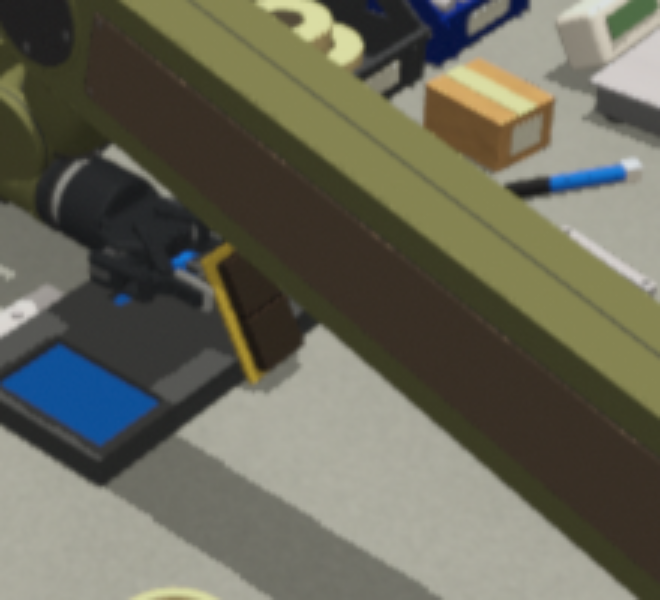

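The pad is now pivoting in the grip against the tray edge (φ≈116°) and the tool is near its wrist limit. The edge blocks any back-turn of the pad, so I'll ease the grip and rotate the tool back upright while moving on over the tray.

Request:
step_arm --rows '[0,-4,0,0.003,0,0.0,0.4,0,-4,0,0.004,0,0,0.4,0,-4,0,0.004,0,0,0.4,0,-4,0,0.004,0,0,0.4,0,-4,0,0.004,0,-0.001,0.4,0,0,0,0,0,0,0.4]' --newtons 25

```text
t: 11.05
tool_pos: [606.0, 0.4, 77.7]
orientation: [-0.001, 0.831, 0.001, -0.557]
force: [-1.1, 0.8, -1.8]
width: 0.682
grasp_force: 47.1
```

```bash
python3 tilt.py
```

```text
[-1.1  0.8 -1.8] [6.06e+02 4.00e-01 7.77e+01] [-0.044  1.149  0.752 -0.062  2.42   1.506] 0.682
249 [555.4 -38.    6.7] [621.6  34.5 115.2]
141 normal [-0.816  0.023  0.578] phi -54.7 [593.3  21.4  73.1] [556.9 -26.4  23.4] [620.8  34.  111.3]
```

Request:
step_arm --rows '[0,-3,0,0.0025,0,-0.0023,0.4,0,-3,0,0.0025,0,-0.0023,0.4,0,-3,0,0.0025,0,-0.0023,0.4,0,-3,0,0.0025,0,-0.0023,0.4,0,-3,0,0.0022,0,-0.003,0.4,0,-3,0,0.0022,0,-0.003,0.4,0,-3,0,0.0022,0,-0.003,0.4,0,0,0,0,0,0,0.4]'

```text
t: 11.77
tool_pos: [621.1, 0.4, 57.5]
orientation: [-0.0, 0.917, 0.001, -0.399]
force: [-0.4, -0.8, 0.1]
width: 0.598
grasp_force: 0.0
```

```bash
python3 tilt.py
```

```text
[-0.4 -0.8  0.1] [6.211e+02 4.000e-01 5.750e+01] [-0.047  0.978  0.936 -0.039  2.048  1.519] 0.598
219 [502.3 -32.    5.5] [605.8  29.7  62.1]
126 normal [-0.36   0.035  0.932] phi -21.1 [542.9  16.6  26.2] [503.  -30.   10.1] [603.4  29.5  49.6]
```

The pad slipped out of the grip. It now leans lining-up across the tray edge at φ≈159°, with its near end still on the bench. I'll clear the hand upward, measure, then bring the pad up onto the tray.

Request:
step_arm --rows '[0,0,0,0,0,0,0,0,0,0,0,0,0,0,0,0,0,0.005,0,0.025,0,0,-5,0,0,0,0.04,0,0,-7,0,0,0,0.04,0,0,-7,0,0,0,0.02,0,0,-7,0,0,0,0.0,0,0,-7,0,0,0,0.0,0]'

```text
t: 12.48
tool_pos: [629.1, 0.2, 183.0]
orientation: [0.0, 0.993, 0.001, -0.117]
force: [-0.0, 0.5, -0.5]
width: 1.001
grasp_force: 0.0
```

Request:
step_arm --rows '[0,-7,0,0,0,0,0,0,-7,0,0,0,0,0,0,0,0,0,0,0,0]'

```text
t: 12.73
tool_pos: [617.9, 1.0, 179.3]
orientation: [-0.0, 1.0, 0.001, -0.004]
force: [-3.0, 0.9, -0.4]
width: 0.998
grasp_force: 0.0
```

```bash
python3 tilt.py;  python3 - <<'E'
from h import *
d=cam("side"); cv2.imwrite("pics/p6.png",cv2.resize(d["img"][130:330,230:450],None,fx=3,fy=3))
E
```

```text
[-3.   0.9 -0.4] [617.9   1.  179.3] [-0.067  0.41   1.48   0.     1.258  1.502] 0.998
238 [495.9 -32.5   3.3] [598.4  29.4  60.9]
127 normal [-0.373  0.006  0.928] phi -21.9 [536.3  13.6  21. ] [496.9 -30.6   3.9] [597.   27.6  46.8]
```

View pics/p6.png

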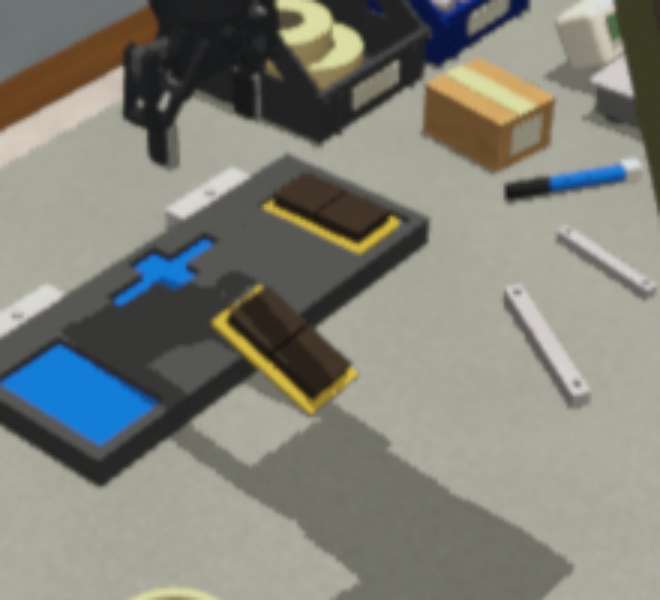

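The picture shows the pad leaning square, lining up, on the plain part of the tray, with its top at (240,300) and foot at (330,395). The mate and bars are undisturbed. I'll close the fingers, go behind the foot and push it up over the edge.

Request:
step_arm --rows '[0,0,0,-0.04,-0.0005,0,1,0,0,0,-0.04,0,0,1,0,0,0,-0.04,0,0,1,0,0,0,-0.036,0,-0.01,1,0,0,0,0,0,-0.04,1,0,0,0,0,0,-0.04,1,0,0,0,0,0,-0.04,1,0,0,0,0,0,-0.03,1]'

```text
t: 13.5
tool_pos: [473.5, -0.4, 17.9]
orientation: [-0.0, 1.0, 0.001, -0.001]
force: [-0.1, -0.4, -0.1]
width: -0.0
grasp_force: 0.0
```

Request:
step_arm --rows '[0,0,0,0,0,0,1,0,0,0,0,0,0,1]'

```text
t: 13.67
tool_pos: [472.2, -0.3, 18.6]
orientation: [-0.0, 1.0, 0.001, -0.003]
force: [-0.1, 0.3, 1.0]
width: 0.002
grasp_force: 0.0
```

Request:
step_arm --rows '[0,0,0,0,0,-0.007,1,0,0,0,0.008,0,0,1,0,0,0,0.008,0,0,1,0,0,0,0.008,0,0,1,0,0,0,0.008,0,0,1,0,0,0,0.006,0,0,1,0,0,0,0,0,0,1]'

```text
t: 14.25
tool_pos: [507.1, 0.1, 14.1]
orientation: [-0.0, 1.0, 0.001, -0.002]
force: [-5.9, 1.1, 1.4]
width: -0.002
grasp_force: 2.9
```

```bash
python3 tilt.py
```

```text
[-5.9  1.1  1.4] [5.071e+02 1.000e-01 1.410e+01] [-0.083  0.486  1.903 -0.     0.758  1.485] -0.002
219 [520.1 -30.1   3.5] [612.1  28.4  76.3]
109 normal [-0.523 -0.037  0.851] phi -31.6 [565.5  18.7  34.6] [520.1 -20.4   5.9] [611.3  27.4  61.9]
```

Request:
step_arm --rows '[0,0,0,0.006,0,0,1,0,0,0,0.006,0,0,1,0,0,0,0.006,0,0,1,0,0,0,0.006,0,0,1,0,0,0,0,0,0,1,0,0,0,0,0,0,1]'

```text
t: 14.8
tool_pos: [526.5, 0.5, 12.7]
orientation: [-0.001, 1.0, 0.001, -0.006]
force: [-9.2, 1.4, -1.5]
width: -0.002
grasp_force: 5.0
```

```bash
python3 tilt.py
```

```text
[-9.2  1.4 -1.5] [5.265e+02 5.000e-01 1.270e+01] [-0.079  0.508  1.855  0.     0.792  1.489] -0.002
210 [544.9 -26.5   5.3] [608.1  27.3  99.8]
124 normal [-0.813  0.019  0.582] phi -54.4 [580.4  14.6  55.8] [544.9 -26.5   5.6] [608.   26.5  94. ]
```

Request:
step_arm --rows '[0,0,0,-0.004,0,0,1,0,0,0,-0.006,0,0,1,0,0,0,0,0,0,1,0,0,0,0,0,0,1]'

```text
t: 15.18
tool_pos: [521.9, -0.0, 14.0]
orientation: [-0.0, 1.0, 0.001, -0.001]
force: [-5.9, 0.8, -0.3]
width: 0.004
grasp_force: 2.5
```

```bash
python3 tilt.py
```

```text
[-5.9  0.8 -0.3] [521.9  -0.   14. ] [-0.081  0.498  1.873 -0.     0.772  1.488] 0.004
231 [537.4 -36.7   5.7] [615.6  28.1  90.9]
132 normal [-0.708  0.021  0.706] phi -45.1 [578.9  14.8  48. ] [537.4 -35.1   6.6] [614.3  26.3  83.3]
```

The push only steepens it, because the foot slides along the bench. Instead I'll let it settle back into the stable lean and pinch it by its sides in front of the tray. Then I'll turn it the last ~22° over the edge with the wrist and set it flat on the tray.

Request:
step_arm --rows '[0,0,0,-0.007,0,0,1,0,0,0,-0.007,0,0,1,0,0,0,-0.007,0,0,1,0,0,0,-0.007,0,0,1,0,0,0,-0.007,0,0,1,0,0,0,-0.007,0,0,1,0,0,0,-0.01,0,0.02,0.5,0,0,0,0,0,0.04,0]'

```text
t: 15.9
tool_pos: [464.1, 0.3, 70.3]
orientation: [-0.001, 1.0, 0.001, -0.007]
force: [-0.4, -0.4, -0.6]
width: 0.275
grasp_force: 0.0
```

Request:
step_arm --rows '[0,0,0,0,0,0.04,0,0,0,0,0.01,0,0.015,0,0,0,0,0.035,0,0,0,0,0,0,0.03,0,0,0,0,0,0,0,0,0,0,0,0,0,0,0,0,0]'

```text
t: 16.4
tool_pos: [547.2, -0.3, 128.6]
orientation: [0.0, 1.0, 0.001, 0.001]
force: [-0.7, -1.0, -0.1]
width: 0.999
grasp_force: 0.0
```

```bash
python3 tilt.py
```

```text
[-0.7 -1.  -0.1] [ 5.472e+02 -3.000e-01  1.286e+02] [-0.078  0.367  1.705 -0.     1.068  1.491] 0.999
194 [514.8 -33.6   6.4] [624.2  26.   40.3]
117 normal [-0.004  0.001  1.   ] phi -0.3 [554.7  11.4  34.4] [514.8 -28.5  32.5] [622.   26.   36.7]
```

It tipped over by itself as I backed off. The pad now lies flat on the tray, lining up (z 34), but its centre is right over the edge. I'll grip the lining's sides from above.

Request:
step_arm --rows '[0,0,0,0.023,-0.001,-0.04,0,0,0,0,0,0,-0.03,0,0,0,0,0,0,-0.014,0,0,0,0,0,0,0,0,0,0,0,0,0,0,0.6,0,0,0,0,0,0,0.6,0,0,0,0,0,0,0.6,0,0,0,0,0,0,0.6]' --newtons 60

```text
t: 17.12
tool_pos: [567.4, -1.1, 49.9]
orientation: [0.0, 1.0, 0.001, 0.001]
force: [0.9, -0.1, 0.3]
width: 0.453
grasp_force: 0.0
```

Request:
step_arm --rows '[0,0,0,0,0,0,0.6,0,0,0,0,0,0,0.6]'

```text
t: 17.28
tool_pos: [567.1, -1.1, 49.3]
orientation: [0.0, 1.0, 0.001, 0.001]
force: [0.6, 0.4, 0.1]
width: 0.401
grasp_force: 0.0
```

```bash
python3 tilt.py
```

```text
[0.6 0.4 0.1] [567.1  -1.1  49.3] [-0.076  0.489  1.745  0.     0.906  1.492] 0.401
198 [514.6 -32.9   7.1] [626.8  26.3  39.3]
125 normal [-0.008  0.006  1.   ] phi -0.5 [554.   12.1  34.5] [514.6 -30.6  32.5] [621.   26.3  36.7]
```

Request:
step_arm --rows '[0,0,0,0,0,0.002,0,0,0,0,0,0,0,0,0,0,0,0,0,0,0,0,0,0,0.001,0,-0.006,0,0,0,0,0.001,0,-0.005,0,0,0,0,0,0,0,0.6,0,0,0,0,0,0,0.6,0,0,0,0,0,0,0.6]' --newtons 60

```text
t: 18.0
tool_pos: [568.7, -1.8, 39.2]
orientation: [0.001, 1.0, 0.001, -0.0]
force: [-0.7, -4.7, 2.1]
width: 0.604
grasp_force: 2.0
```

Request:
step_arm --rows '[0,0,0,0,0,0,0.6,0,0,0,0,0,0,0.6]'

```text
t: 18.17
tool_pos: [568.9, -1.8, 40.0]
orientation: [0.001, 1.0, 0.001, 0.0]
force: [-1.0, -4.1, 4.6]
width: 0.511
grasp_force: 60.6
```

The lining is gripped. Lifting and carrying the pad over the recess.

Request:
step_arm --rows '[0,0,0,0,0,0.02,0.6,0,0,0,0,0,0.02,0.6,0,0,0,0.014,0.0284,0,0.6,0,0,0,0.014,0.0284,0,0.6,0,0,0,0.014,0.0284,0,0.6,0,0,0,0.014,0.0284,0,0.6,0,0,0,0.014,0.0284,0,0.6,0,0,0,0,0,0,0.6]'

```text
t: 18.83
tool_pos: [641.5, 147.4, 78.6]
orientation: [-0.002, 1.0, 0.002, 0.002]
force: [1.0, 0.2, -4.1]
width: 0.513
grasp_force: 63.7
```

Request:
step_arm --rows '[0,0,0,0,0,-0.01,0.6,0,0,0,0,0,-0.01,0.6,0,0,0,0,0,0,0.6,0,0,0,0,0,0,0.6]'

```text
t: 19.17
tool_pos: [636.0, 139.7, 57.1]
orientation: [0.0, 1.0, 0.001, -0.003]
force: [-0.3, 0.5, -4.5]
width: 0.507
grasp_force: 63.6
```

```bash
cat > al.py <<'E'
from h import *
s=status.sense(); print(s["force"].round(1),s["tool_pos"].round(1),s["joints"].round(3),round(s["width"],3))
for n in("side","top"):
    d=cam(n); P=cloud(d); hsv=cv2.cvtColor(d["img"],cv2.COLOR_BGR2HSV).astype(int);H,S,V=hsv[...,0],hsv[...,1],hsv[...,2]
    x,y,z=P[...,0],P[...,1],P[...,2]
    reg=(x>540)&(x<740)&(y>60)&(y<220)
    g=reg&(H>15)&(H<35)&(S>110)&(V>50)&(z>18)&(z<110)
    b=reg&(H>100)&(H<120)&(S>130)&(z<30)
    for k,m in(("gold",g),("blue",b)):
        w=P[m]
        if len(w): print(n,k,len(w),np.percentile(w,[1,99],axis=0).round(1).tolist())
    np.save(n+"1.npy",d,allow_pickle=True)
E
python3 al.py
```

```text
[-0.3  0.5 -4.5] [636.  139.7  57.1] [ 0.151  0.572  1.537 -0.     1.038  1.721] 0.507
side gold 281 [[582.6, 110.5, 26.3], [697.3, 173.4, 58.5]]
side blue 334 [[579.5, 104.3, 17.2], [694.9, 175.2, 29.3]]
top gold 118 [[589.2, 115.5, 47.2], [628.0, 172.3, 70.5]]
```

```bash
cat > al2.py <<'E'
from h import *
import sys
def msk(d,h0,h1,s0):
    hsv=cv2.cvtColor(d["img"],cv2.COLOR_BGR2HSV).astype(int);H,S,V=hsv[...,0],hsv[...,1],hsv[...,2]
    P=cloud(d); return (H>=h0)&(H<=h1)&(S>s0)&(V>50)&(P[...,0]>550)&(P[...,0]<730)&(P[...,1]>80)&(P[...,1]<200)
def edges(d,m,z):
    v,u=np.nonzero(m); w=np.array([ray(d,a,b,z)[:2] for a,b in zip(u,v)])
    xs=[w[np.abs(w[:,1]-y)<3] for y in range(115,170,6)]; ys=[w[np.abs(w[:,0]-x)<3] for x in range(590,690,6)]
    f=lambda L,i,g:[round(float(g(q[:,i])),1) if len(q)>1 else None for q in L]
    print(" xmin",f(xs,0,np.min)); print(" ymax",f(ys,1,np.max))
    print(" xmax",f(xs,0,np.max)); print(" ymin",f(ys,1,np.min))
zb=float(sys.argv[1])
d0=np.load("side0.npy",allow_pickle=True).item(); print("side0 blue rim@28"); edges(d0,msk(d0,98,120,140),28)
d=np.load("side1.npy",allow_pickle=True).item(); print("side gold@",zb); edges(d,msk(d,15,36,100),zb)
d=np.load("top1.npy",allow_pickle=True).item(); print("top gold@",zb+6); edges(d,msk(d,15,36,100),zb+6)
E
python3 al2.py 45
```

```text
side0 blue rim@28
 xmin [578.8, 579.9, 578.6, 579.7, 579.1, 580.2, 578.9, 580.0, 578.7, 579.8]
 ymax [175.1, 174.2, 174.7, 175.3, 174.9, 174.0, 174.5, 175.0, 174.1, 174.7, 175.2, 174.3, 174.8, 174.4, 175.0, 174.0, 173.1]
 xmax [691.5, 690.6, 691.5, 691.5, 690.6, 691.5, 690.5, 691.4, 692.3, 690.5]
 ymin [109.1, 109.5, 108.4, 108.8, 109.2, 109.7, 108.6, 109.0, 109.4, 109.8, 108.7, 109.1, 108.4, 109.9, 108.8, 109.2, 108.5]
side gold@ 45.0
 xmin [584.9, 584.2, 587.0, 587.4, 588.4, 587.7, 587.0, 587.4, 588.4, 587.8]
 ymax [169.7, 170.2, 169.3, 169.8, 168.8, 169.3, 168.9, 167.9, 168.4, 168.9, 167.9, 168.4, 168.0, 167.0, 169.0, 170.4, 168.5]
 xmax [599.3, 600.3, 600.6, 599.9, 600.9, 601.2, 697.5, 699.3, 699.2, 696.5]
 ymin [107.6, 106.5, 106.8, 156.8, 157.3, 107.9, 110.9, 156.2, 156.7, 158.2, 157.6, 156.6, 157.1, 156.1, 156.6, 155.6, 155.0]
top gold@ 51.0
 xmin [592.2, 592.2, 592.1, 592.0, 592.0, 592.0, 591.9, 589.6, 589.5, 587.2]
 ymax [173.7, 173.9, 173.9, 171.9, 172.0, 172.1, 172.3, None, None, None, 175.0, 272.2, 270.2, 259.0, 272.8, 270.6, 273.2]
 xmax [811.8, 823.6, 825.9, 814.1, 814.0, 814.0, 814.0, 814.0, 813.9, 813.9]
 ymin [115.5, 115.6, 117.9, 118.0, 118.1, 118.2, 165.5, None, None, None, 150.3, 136.9, 116.7, 114.5, 116.9, 117.0, 117.1]
```

```bash
python3 - <<'E'
from h import *
from al2 import msk
E
python3 - <<'E'
from h import *
import sys; sys.argv=["x","48"]
import io,contextlib
with contextlib.redirect_stdout(io.StringIO()): from al2 import msk
for n in("side","top"):
    d=np.load(n+"1.npy",allow_pickle=True).item(); P=cloud(d); m=msk(d,15,36,100); m=cv2.erode(m.astype(np.uint8),np.ones((2,2)))>0; w=P[m&(P[...,2]<75)&(P[...,2]>35)]
    print(n,len(w),np.percentile(w[:,2],[10,25,50,75,90]).round(1))
    q=w[(w[:,0]<600)]; print(" near strip z",np.percentile(q[:,2],[10,50,90]).round(1),"x",np.percentile(q[:,0],[2,50,98]).round(1), "y",np.percentile(q[:,1],[2,98]).round(1))
d=np.load("top1.npy",allow_pickle=True).item(); cv2.imwrite("pics/p7.png",cv2.resize(np.vstack([d["img"][140:230,240:340],np.load("side1.npy",allow_pickle=True).item()["img"][205:295,210:310]]),None,fx=3.3,fy=3.3,interpolation=cv2.INTER_CUBIC))
E
```

```text
side 196 [48.8 50.  51.3 52.7 53.8]
 near strip z [48.2 51.2 53.6] x [582.5 586.8 599.3] y [114.8 172.7]
top 75 [48.7 51.1 52.6 56.4 65.7]
 near strip z [48.2 52.1 56.8] x [589.2 591.9 598.6] y [115.5 171.9]Traceback (most recent call last):
  File "<stdin>", line 2, in <module>
  File "al2.py", line 12, in <module>
    zb=float(sys.argv[1])
             ~~~~~~~~^^^
IndexError: list index out of range
```

View pics/p7.png

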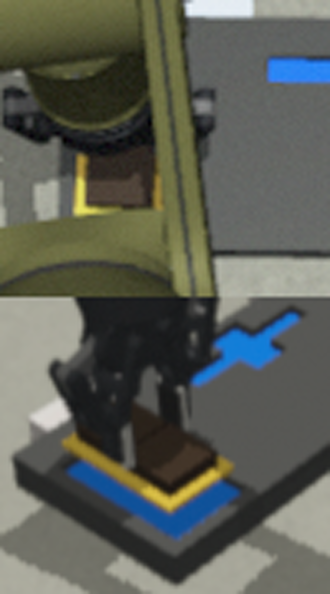

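Top half of the crop: the arm hides the pad's near end, and its left edge is slightly left of the recess. Bottom half: the pad is level over the recess with blue showing on the near side. Both views agree on about 2.4 mm to the right, +0.5 mm in x and +1° of yaw. Lowering partway.

Request:
step_arm --rows '[0,0,1,0.0005,-0.0024,-0.006,0.6,0,0,0,0,0,-0.006,0.6,0,0,0,0,0,-0.004,0.6,0,0,0,0,0,-0.003,0.6,0,0,0,0,0,0,0.6,0,0,0,0,0,0,0.6]'

```text
t: 19.77
tool_pos: [638.9, 138.5, 40.0]
orientation: [0.0, 1.0, 0.01, -0.0]
force: [-0.6, -0.6, -4.9]
width: 0.509
grasp_force: 63.7
```

```bash
python3 al.py; python3 al2.py 27 | sed -n '6,20p'
```

```text
[-0.6 -0.6 -4.9] [638.9 138.5  40. ] [0.149 0.593 1.549 0.    1.    1.7  ] 0.509
side gold 270 [[586.4, 110.8, 29.0], [696.1, 172.3, 40.6]]
side blue 114 [[577.6, 105.9, 18.2], [684.4, 176.1, 29.9]]
top gold 64 [[595.7, 114.5, 30.0], [628.3, 169.7, 53.0]]
top blue 16 [[600.2, 174.9, 18.0], [634.1, 175.8, 24.6]]
side gold@ 27.0
 xmin [591.5, 590.9, 591.3, 590.6, 591.7, 591.0, 591.4, 590.8, 591.2, 592.9]
 ymax [166.8, 167.3, 167.8, 166.9, 167.4, 166.5, 167.0, 166.0, 166.6, 166.1, 166.7, 165.7, 166.3, 166.8, 165.8, 166.4, 166.9]
 xmax [613.9, 621.7, 628.1, 613.5, 622.3, 620.8, 703.3, 702.4, 703.3, 697.8]
 ymin [106.8, 103.2, 103.6, 105.0, 108.4, 107.3, 111.8, 154.3, 154.8, 156.8, 155.8, 154.9, 154.4, 154.9, 156.4, 154.4, 154.9]
top gold@ 33.0
 xmin [599.9, 613.7, 669.3, 662.3, 657.6, 652.9, 652.8, 697.1, 597.3, 597.2]
 ymax [None, 169.0, 169.2, 169.3, 169.4, 169.6, 169.7, 169.7, None, None, 174.8, 184.0, 273.4, 273.5, 257.7, 274.0, 271.8]
 xmax [806.1, 820.4, 772.7, 817.9, 820.3, 815.5, 813.1, 810.6, 813.0, 808.2]
 ymin [None, 164.5, 114.6, 114.7, 117.0, 117.2, 117.3, 165.2, None, None, 145.1, 140.6, 115.6, 120.3, 115.8, 180.0, 122.8]
```

Request:
step_arm --rows '[0,0,0,-0.002,0.0006,0,0.6,0,0,0,0,0,-0.002,0.6,0,0,0,0,0,-0.002,0.6,0,0,0,0,0,0,0.6,0,0,0,0,0,0,0.6]'

```text
t: 20.28
tool_pos: [636.9, 139.2, 36.2]
orientation: [0.0, 1.0, 0.01, -0.0]
force: [0.4, -0.1, -5.0]
width: 0.51
grasp_force: 63.7
```

```bash
python3 al.py; python3 al2.py 30 | sed -n '6,8p'
```

```text
[ 0.4 -0.1 -5. ] [636.9 139.2  36.2] [0.15  0.595 1.557 0.    0.99  1.702] 0.51
side gold 282 [[583.8, 111.8, 21.3], [694.9, 172.2, 37.2]]
side blue 15 [[578.6, 108.5, 16.9], [590.7, 162.9, 29.1]]
top gold 58 [[594.1, 116.9, 27.4], [625.1, 170.0, 48.6]]
top blue 16 [[597.0, 174.6, 16.4], [632.2, 176.0, 25.7]]
side gold@ 30.0
 xmin [583.7, 583.1, 583.5, 582.8, 583.3, 584.4, 583.7, 583.1, 583.5, 582.8]
 ymax [172.8, 173.3, 173.8, 172.0, 172.5, 173.0, 174.5, 172.6, 173.2, 173.7, 172.8, 172.4, 172.9, 174.4, 172.5, 171.6, 173.6]
```

The pad is below the rim with no contact force. Lowering a little more, then releasing.

Request:
step_arm --rows '[0,0,0,0,0,-0.0015,0.6,0,0,0,0,0,-0.0015,0.6,0,0,0,0,0,0,0.6]'

```text
t: 20.63
tool_pos: [636.9, 139.1, 33.0]
orientation: [0.0, 1.0, 0.01, -0.0]
force: [-0.0, -0.9, -5.6]
width: 0.514
grasp_force: 63.7
```

Request:
step_arm --rows '[0,0,0,0,0,0,0,0,0,0,0,0,0,0,0,0,0,0,0,0,0,0,0,0,0,0,0.01,0,0,0,0,0,0,0.04,0,0,0,0,0,0,0.04,0,0,0,-2,-0.01,-0.02,0.03,0,0,0,-2,-0.0174,-0.036,0,0]'

```text
t: 21.3
tool_pos: [617.3, 86.1, 162.5]
orientation: [-0.002, 1.0, -0.024, 0.009]
force: [0.9, -0.8, 0.1]
width: 1.004
grasp_force: 0.0
```

Request:
step_arm --rows '[0,0,-2,-0.0174,-0.036,0,0,0,0,-2,-0.0174,-0.036,0,0,0,0,-2,-0.0174,-0.036,0,0,0,0,-2,-0.0174,-0.036,0,0,0,0,-2,-0.0174,-0.036,0,0,0,0,-0.6,-0.0174,-0.036,0,0,0,0,0,-0.0174,-0.036,0,0,0,0,0,-0.0174,-0.036,0,0]'

```text
t: 21.97
tool_pos: [469.9, -206.6, 154.9]
orientation: [0.0, 0.993, -0.117, 0.001]
force: [0.4, -0.4, -0.2]
width: 1.0
grasp_force: 0.0
```

Request:
step_arm --rows '[0,0,0,-0.0174,-0.036,0,0,0,0,0,-0.0174,-0.036,0,0,0,0,0,-0.008,-0.015,-0.02,0,0,0,0,0,0,0,0,0,0,0,0,0,0,0]'

```text
t: 22.38
tool_pos: [426.8, -292.3, 133.6]
orientation: [-0.0, 0.993, -0.119, -0.0]
force: [-0.0, -0.2, 0.5]
width: 1.0
grasp_force: 0.0
```

```bash
cat > chk.py <<'E'
from h import *
import sys
s=status.sense(); print(s["tool_pos"].round(1))
d=cam("top"); np.save("top2.npy",d,allow_pickle=True); P=cloud(d)
hsv=cv2.cvtColor(d["img"],cv2.COLOR_BGR2HSV).astype(int);H,S,V=hsv[...,0],hsv[...,1],hsv[...,2]
gold=(H>18)&(H<36)&(S>90)&(V>90)
for n,pt in(("pad",(279,186)),("mate",(416,186))):
    r,b,_=blob(d,gold,pt,26); print(n,np.round(r[0],1),np.round(r[1],1),round(r[2],2),b.tolist())
for u,v in((276,178),(283,178),(276,196),(283,196),(412,178),(420,196)): print((u,v),np.round(np.median(P[v-2:v+3,u-2:u+3,2]),1),end=' ')
br=(V>170)&(S<40); r,b,_=blob(d,br,(468,280),12); print("\nbar",np.round(r[0],1),np.round(r[1],1),round(r[2],2),b.tolist())
E
python3 chk.py
```

```text
[ 426.8 -292.3  133.6]
pad [639.6 140.4] [ 60.5 108. ] 88.77 [[585.0, 111.30000305175781], [693.0, 109.0], [694.2999877929688, 169.39999389648438], [586.2999877929688, 171.6999969482422]]
mate [ 639.5 -172.2] [109.1  60.3] 0.67 [[584.5999755859375, -142.6999969482422], [585.2999877929688, -203.0], [694.4000244140625, -201.6999969482422], [693.7000122070312, -141.39999389648438]]
(276, 178) 40.7 (283, 178) 40.4 (276, 196) 40.3 (283, 196) 39.9 (412, 178) 40.3 (420, 196) 40.6 
bar [ 388.6 -288.9] [23.4 34.7] 49.0 [[367.79998779296875, -286.3999938964844], [394.0, -309.1000061035156], [409.29998779296875, -291.5], [383.20001220703125, -268.70001220703125]]
```

The pad is bedded: centre (639.6, 140.4), surface level at z 40, same as the mate. Now the bar.

Request:
step_arm --rows '[0,0,0,0.001,0,-0.04,0,0,0,0,0,0,-0.04,0,0,0,0,0,0,-0.035,0.3,0,0,0,0,0,-0.013,0.4,0,0,0,0,0,0,0.5,0,0,0,0,0,0,0.6,0,0,0,0,0,0,0.6,0,0,0,0,0,0,0.6]' --newtons 50

```text
t: 23.1
tool_pos: [430.5, -292.4, 7.3]
orientation: [0.001, 0.993, -0.117, 0.002]
force: [0.3, 0.3, 0.9]
width: 0.399
grasp_force: 0.0
```

Request:
step_arm --rows '[0,0,0,0,0,0,0.95,0,0,0,0,0,0,0.95,0,0,0,0,0,0,0.95,0,0,0,0,0,0,0.95,0,0,0,0,0,0,0.95]'

```text
t: 23.52
tool_pos: [429.7, -292.4, 7.0]
orientation: [0.001, 0.993, -0.118, 0.001]
force: [-0.1, 1.8, 6.8]
width: 0.116
grasp_force: 48.9
```

Request:
step_arm --rows '[0,0,0,0,0,0.04,0.95,0,0,0,0,0,0.04,0.95,0,0,6.5,0.0167,0.0172,0,0.95,0,0,6.5,0.0167,0.0172,0,0.95,0,0,6.5,0.0167,0.0172,0,0.95,0,0,6.5,0.0167,0.0172,0,0.95,0,0,6.5,0.0167,0.0172,0,0.95,0,0,6.5,0.0167,0.0172,0,0.95]'

```text
t: 24.18
tool_pos: [529.4, -187.8, 86.0]
orientation: [0.0, 0.975, 0.223, 0.0]
force: [0.0, -1.1, -0.8]
width: 0.114
grasp_force: 49.4
```

Request:
step_arm --rows '[0,0,6.5,0.0167,0.0172,0,0.95,0,0,6.5,0.0167,0.0172,0,0.95,0,0,6.5,0.0167,0.0172,0,0.95,0,0,6.5,0.0167,0.0172,0,0.95,0,0,6.5,0.0167,0.0172,0,0.95,0,0,6.5,0.0167,0.0172,0,0.95,0,0,6.5,0.0167,0.0172,0,0.95,0,0,6.5,0.0167,0.0172,0,0.95]'

```text
t: 24.85
tool_pos: [663.0, -50.2, 85.8]
orientation: [0.0, 0.778, 0.628, 0.0]
force: [-0.1, -0.5, -0.8]
width: 0.117
grasp_force: 49.4
```

Request:
step_arm --rows '[0,0,6.1,0.0167,0.0172,-0.01,0.95,0,0,6.5,0.0167,0.0172,-0.01,0.95,0,0,0,0,0,-0.02,0.95,0,0,0,0,0,0,0.95,0,0,0,0,0,0,0.95,0,0,0,0,0,0,0.95]'

```text
t: 25.35
tool_pos: [695.3, -17.2, 45.8]
orientation: [-0.0, 0.707, 0.708, -0.0]
force: [-0.3, -0.9, -1.3]
width: 0.114
grasp_force: 49.4
```

```bash
cat > bar.py <<'E'
from h import *
s=status.sense(); print(s["tool_pos"].round(1),s["orientation"].round(3),round(s["width"],3),s["force"].round(1))
q=s["tool_pos"]; zt=q[2]-7+12
for n in("top","side"):
    d=cam(n); P=cloud(d); hsv=cv2.cvtColor(d["img"],cv2.COLOR_BGR2HSV).astype(int);H,S,V=hsv[...,0],hsv[...,1],hsv[...,2]
    m=(V>120)&(S<60)&(np.abs(P[...,0]-q[0])<30)&(np.abs(P[...,1]-q[1])<75)&(np.abs(P[...,2]-zt)<15)
    n2,l,st,c=cv2.connectedComponentsWithStats(m.astype(np.uint8))
    for i in range(1,n2):
        if st[i,4]<8: continue
        v,u=np.nonzero(l==i); w=np.array([ray(d,a,b,zt) for a,b in zip(u,v)]); D=P[l==i]
        print(n,st[i].tolist(),"cast",w.min(0).round(1)[:2],w.max(0).round(1)[:2],"depth",np.percentile(D,[2,50,98],axis=0).round(1).tolist())
E
python3 bar.py
```

```text
[695.3 -17.2  45.8] [-0.     0.707  0.708 -0.   ] 0.114 [-0.3 -0.9 -1.3]
top [324, 156, 16, 5, 65] cast [691.1   2.2] [700.5  36.1] depth [[690.2, 2.9, 43.4], [695.2, 18.1, 50.9], [701.8, 36.0, 55.1]]
top [356, 157, 16, 5, 63] cast [689.3 -69.7] [698.7 -36. ] depth [[688.5, -69.9, 47.6], [693.4, -55.9, 51.5], [699.0, -38.8, 56.0]]
side [291, 201, 9, 9, 46] cast [686.2 -74. ] [703.2 -37.9] depth [[687.9, -72.5, 46.3], [693.0, -56.5, 51.3], [701.1, -42.3, 54.8]]
side [268, 213, 14, 11, 54] cast [688.4  -9.2] [701.3  38.4] depth [[688.9, -7.7, 48.2], [693.7, 15.9, 51.6], [700.9, 36.5, 55.7]]
```

Request:
step_arm --rows '[0,0,1,0.0022,-0.0008,0,0.95,0,0,0,0,0,-0.004,0.95,0,0,0,0,0,0,0.95,0,0,0,0,0,0,0.95]'

```text
t: 25.78
tool_pos: [697.9, -17.7, 41.4]
orientation: [-0.0, 0.7, 0.714, -0.0]
force: [0.8, -0.3, -0.3]
width: 0.117
grasp_force: 49.4
```

```bash
python3 bar.py
```

```text
[697.9 -17.7  41.4] [-0.     0.7    0.714 -0.   ] 0.117 [ 0.8 -0.3 -0.3]
top [324, 156, 17, 5, 69] cast [ 6.922e+02 -1.000e-01] [701.6  36.1] depth [[690.9, 2.1, 39.7], [696.5, 18.0, 46.0], [701.9, 35.3, 52.2]]
top [356, 156, 16, 5, 66] cast [692.6 -70.1] [702.1 -36.2] depth [[691.8, -70.1, 41.3], [696.4, -56.4, 46.6], [702.5, -38.4, 51.4]]
side [290, 202, 10, 8, 41] cast [689.6 -73.6] [704.8 -40.8] depth [[690.2, -73.9, 41.0], [696.8, -58.9, 46.5], [704.6, -41.2, 50.1]]
side [268, 214, 14, 11, 55] cast [689.9  -8.7] [702.8  38.9] depth [[691.0, -5.6, 42.3], [695.7, 14.1, 46.6], [702.1, 37.7, 50.0]]
```

Bar centre is at (697.1, -17), square to the slot. Lowering.

Request:
step_arm --rows '[0,0,0,0,0,-0.004,0.95,0,0,0,0,0,-0.004,0.95,0,0,0,0,0,-0.003,0.95,0,0,0,0,0,-0.002,0.95,0,0,0,0,0,0,0.95,0,0,0,0,0,0,0.95]'

```text
t: 26.38
tool_pos: [697.4, -17.3, 27.6]
orientation: [-0.001, 0.7, 0.714, -0.001]
force: [-1.5, 0.4, -1.9]
width: 0.117
grasp_force: 49.4
```

Request:
step_arm --rows '[0,0,0,0,0,0,0.78,0,0,0,0,0,0,0.78,0,0,0,0,0,0,0.78,0,0,0,0,0,0.015,0.78,0,0,0,0,0,0.03,0.78,0,0,0,0,0,0.04,0.5,0,0,0,-0.02,0,0.03,0,0,0,0,-0.02,-0.02,0.03,0]'

```text
t: 27.05
tool_pos: [659.3, -34.6, 175.6]
orientation: [0.0, 0.699, 0.715, 0.002]
force: [-0.5, 0.1, -0.3]
width: 0.638
grasp_force: 0.0
```

Request:
step_arm --rows '[0,0,0,-0.02,-0.035,0,0,0,0,0,-0.02,-0.035,0,0,0,0,0,-0.02,-0.035,0,0,0,0,0,-0.02,-0.035,0,0,0,0,0,-0.02,-0.035,0,0,0,0,0,-0.02,-0.035,0,0,0,0,0,-0.02,-0.035,0,0,0,0,0,-0.02,-0.035,0,0]'

```text
t: 27.72
tool_pos: [497.2, -319.2, 174.1]
orientation: [0.001, 0.7, 0.714, 0.0]
force: [1.0, -1.2, 0.3]
width: 1.0
grasp_force: 0.0
```

Run:
```python
from h import *
s=status.sense(); print(s["t"],s["tool_pos"].round(1),s["force"].round(1))
d=cam("top"); d0=np.load("top0.npy",allow_pickle=True).item(); P=cloud(d)
hsv=cv2.cvtColor(d["img"],cv2.COLOR_BGR2HSV).astype(int);H,S,V=hsv[...,0],hsv[...,1],hsv[...,2]
br=(V>150)&(S<40); gold=(H>18)&(H<36)&(S>90)&(V>90)
for n,m,pt,z in(("bar",br,(347,161),32),("pad",gold,(279,186),26),("mate",gold,(416,186),26),("long",br,(410,290),12)):
    r,b,st=blob(d,m,pt,z); print(n,np.round(r[0],1),np.round(r[1],1),round(r[2],1))
    u,v=st[0],st[1]; 
for u,v in((328,161),(338,161),(347,161),(356,161),(366,161)): print(u,P[v-1:v+2,u-1:u+2,2].round(0).max())
df=np.abs(d["img"].astype(int)-d0["img"]).max(2)>60
for n,(a,b,c,e) in dict(tape=(190,262,238,312),tin=(125,188,168,228),carton=(492,160,545,220),marker=(475,218,538,262),scan=(115,255,175,340)).items(): print(n,df[b:e,a:c].mean().round(3))
```

```text
27.7167 [ 497.2 -319.2  174.1] [ 1.  -1.2  0.3]
bar [697.3 -18.6] [ 11.7 105.1] 0.4
pad [639.6 140.4] [ 60.5 108. ] 88.8
mate [ 639.5 -172.2] [109.1  60.3] 0.7
long [ 420.7 -184.1] [ 74.  197.7] 51.1
328 35.0
338 36.0
347 36.0
356 36.0
366 37.0
tape 0.0
tin 0.0
carton 0.302
marker 0.549
scan 0.0
```

Request:
step_arm --rows '[0,0,0,-0.03,-0.02,0.01,0,0,0,0,-0.03,-0.02,0.01,0,0,0,0,-0.03,-0.02,0.01,0,0,0,0,-0.03,-0.02,0,0,0,0,0,-0.03,-0.025,0,0,0,0,0,-0.03,-0.025,0,0,0,0,0,-0.03,-0.025,0,0,0,0,0,0,-0.03,0,0]'

```text
t: 28.43
tool_pos: [282.8, -501.8, 204.0]
orientation: [-0.002, 0.701, 0.713, -0.001]
force: [0.9, 0.1, 0.1]
width: 0.999
grasp_force: 0.0
```

Run:
```python
from h import *
s=status.sense(); print(s["t"],s["tool_pos"].round(1),s["force"].round(1))
d=cam("top"); d0=np.load("top0.npy",allow_pickle=True).item(); P=cloud(d)
hsv=cv2.cvtColor(d["img"],cv2.COLOR_BGR2HSV).astype(int);H,S,V=hsv[...,0],hsv[...,1],hsv[...,2]
br=(V>150)&(S<40)
for n,pt,z in(("bar",(347,161),32),("long",(410,290),12)):
    r,b,st=blob(d,br,pt,z); print(n,np.round(r[0],1),np.round(r[1],1),round(r[2],1))
v,u=np.nonzero(br[155:168,318:376]); q=P[v+155,u+318]
for a in range(-72,38,18): k=(q[:,1]>a)&(q[:,1]<a+18); print(a,np.median(q[k,2]).round(1),k.sum())
df=np.abs(d["img"].astype(int)-d0["img"]).max(2)>60
for n,(a,b,c,e) in dict(tape=(190,262,238,312),tin=(125,188,168,228),carton=(492,160,545,220),marker=(475,218,538,262),scan=(115,255,175,340),long=(385,258,435,322),mate=(395,155,440,215)).items(): print(n,df[b:e,a:c].mean().round(3))
```

```text
28.4333 [ 282.8 -501.8  204. ] [0.9 0.1 0.1]
bar [697.3 -18.7] [ 11.7 105.1] 0.4
long [ 276.8 -353.9] [ 72.3 128.7] 24.0
-72 31.8 34
-54 32.0 40
-36 33.0 41
-18 32.6 37
0 30.8 47
18 32.9 33
36 nan 0
tape 0.0
tin 0.0
carton 0.0
marker 0.001
scan 0.0
long 0.0
mate 0.0
  return _methods._mean(a, axis=axis, dtype=dtype,
  ret = ret.dtype.type(ret / rcount)
```

The bar is bedded with its top at z≈32, centred on the slot, and nothing else has moved. Handing in.

```bash
python3 -c "
from workcell import hand_in
print(hand_in())"
```

```text
the job is handed in; nothing more can be done
None
```

I handed the job in after about 28 s of robot time: the loose pad is bedded lining up in the empty recess, the 110 mm bar lies in its slot, and the first pad and everything else checked in the camera is where it was. While being tipped the pad slipped the grip and fell back against the tray edge, then tipped over onto the tray as I backed the fingers away, so I regripped it there to bed it.

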